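Tighten the shaker's jar clamp with its turnbuckle

TASK

The jar on the laboratory shaker stands loose between two clamp jaws. Turn the turnbuckle sleeve by its pins, pulling the top pins towards the robot's side of the shaker, until both jaws are drawn in and grip the jar snugly, then let go. Keep the jar standing upright on the shaker and leave the things around it where they are.

Things in the scene. Friction and masses are not known exactly. Their poses are not given: they have to be found in the camera images.
- shaker: Low white shaker with an aluminium top plate, fixed to the bench. Origin: on the bench surface; own x points away from the robot (within 0.3 rad), y left, z up; the offsets below are in this frame. Housing x -125 to 145, y -210 to 210, top plate at z 40 mm. The turnbuckle lies on its robot side, the jar beyond it.
- axle (a point): Middle of the turnbuckle sleeve, on its axis, at the shaker's x -50, y 0, z 130 mm; fixed to the shaker, axes parallel to the shaker's. The turnbuckle's axis runs level along y.
- rails (a point): Fixed point midway between two level steel rails, 24 mm diameter, 400 mm long, along the shaker's y over the turnbuckle: centres 355 mm above the bench, at the shaker's x -84 and -5; 16 mm posts at x -44.5, y -185 and 185. They keep an upright gripper off the pins: come in under them from the robot's side, tool leaning 35 to 45 degrees, its tip pointing away from the robot.
- sleeve (a joint): Turn of the sleeve, rad, 0 to 3.4. Grows as the upper pins come towards the robot (shaker's -x), which tightens: each rad draws both rods and jaws in by 5 mm. Friction 0.25 N m (5 N at a pin); stays where left. Starts at 0.2 to 1.3, so it takes several pulls, pin after pin. Both jaws touch the jar at about 2.9; then it turns stiff at once: 12 N or more at a pin, 0.03 to 0.1 rad on, is snug.
- hub (a point): Same point as axle but turning with the sleeve. Steel tube 25 mm diameter, 70 mm long; collar 29 mm diameter, 16 mm long in its middle with six round-ended steel pins, 10 mm diameter, tips 66 mm from the axis, in the plane y = 0, 60 degrees apart. Pin k (0 to 5) leans joint value + k*pi/3 from straight up towards the robot (shaker's -x); pin 0 is the hub's own z.
- jaw_left: Left jaw (shaker's +y side), aluminium with a black rubber face, slides along y. Origin at bench height on the plane of its face; face at the shaker's x 15 to 115, z 54 to 104 mm. A 30 mm diameter boss on the turnbuckle's axis, 12 to 30 mm outside the face plane, carries the threaded rod, 14 mm diameter. Near the sleeve the jaw rises no more than 15 mm above the axis.
- jaw_right: Right jaw (shaker's -y side), mirror image of the left one. Origin at bench height on the plane of its rubber face.
- jar: Squat amber glass jar with lid, 90 mm diameter, 85 mm tall, 0.35 to 0.65 kg, standing loose on the shaker's top plate about 115 mm beyond the turnbuckle's axis. Origin: centre of its underside, z up.
- beaker: Bystander: empty glass beaker, 70 mm diameter, 95 mm tall, beside the shaker. Origin: centre of its underside.
- reagent: Bystander: amber bottle with blue cap, 64 mm diameter, 150 mm tall, beside the shaker. Origin: centre of its underside.
- carton: Bystander: cardboard box 90 x 130 x 60 mm beside the shaker. Origin: centre of its underside.
Not all that is in view belongs to the job. What is shaped like the jar but red is not meant.

How it is judged:
By the outcome, as a careful person would: the job done as asked, in the order asked, and still so for the second after the job is handed in, with the robot touching nothing.
It also fails if it takes over 54 s, if anything falls off the work surface, if the arm or the gripper's body presses on something with over 40 N, if the wrist force passes 120 N, or if a joint passes its speed limit or range.

ROBOT

A 7-joint arm with a two-finger parallel gripper is mounted at the origin on the work surface. World frame = base frame: x ahead of the robot, y to its left, z up, the work surface at z = 0. Lengths are in m, angles in rad, forces in N, time in s.
With the tool pointing down it reaches from about 0.4 to 0.85 m from the base axis. Payload 10.4 kg.
Tool frame: the origin (TCP) lies between the finger pads; the fingertips stand manip.tcp_to_tips ahead of it and the grasp point (between the pads) lies 2 mm behind it (manip.tcp_to_tips is the distance from the TCP to the fingertips, in m); y points along the fingers, z is the direction in which the jaws open and shut, and the axes are right-handed (so a half turn about y gives the same grasp; the last joint's range is limited). The gripper opens to 85 mm and grips with 20 to 120 N. Pads are 22 mm wide; open, the fingers measure 114 mm over their backs; the gripper's body (76 mm by 85 mm) begins 54 mm behind the grasp point. The pads swing forward as they close: fully open they stand 13 mm farther back than shut.
Start: joints at [1.312, 0.332, -0.065, 1.46, 0.022, 1.35, -0.088], TCP at [0.146, -0.608, 0.248] pointing down, gripper open.
Joint ranges: [-2.6, 2.6], [-0.5, 2.12], [-1.47, 1.34], [0.16, 2.42], [-1.27, 4.41], [0.06, 2.06], [-2.6, 2.6]. Speed limits (rad/s): [2.22, 2.22, 2.79, 2.79, 3.14, 3.14, 3.14].

INTERFACE

Orientations are given as a unit quaternion [x, y, z, w].
In Python, from workcell import manip gives the robot as it stands. The module is installed in compiled form; this text tells all that it offers.
- The arm moves only by the tool move_arm, never from a script. Its argument "increments" is a list of rows, each an object with "offset": the shift along the tool's x, y, z in m, a list of three; "yaw": the turn about the tool's y in degrees; "jaw": the closure in counts, from 0 (fully open) to 255 (shut). In form: [{"offset": [tx, ty, tz], "yaw": yaw, "jaw": jaw}, ...]. A call has 1 to 10 rows; each row is the pose to reach, as a shift and turn from the pose measured when the call began, along the tool's axes at that moment; what a row does not reach only later rows make up. A row lasts 1/12 s, in which the tool goes at most 41.7 mm and 7.16 degrees, less where a joint would pass 70% of its speed; a pose out of reach is approached as far as the arm can. A call with a gripper value outside its range is refused whole. The fingers move at their own pace and stop on an object; "squeeze" is the grip in N (left out, the last holds). Time passes only in rows, so rows that repeat a pose let the fingers close. It gives the time, the measured TCP pose, the force and the opening at its end, in the units of the state.
- manip.get_obs(): the state, without advancing time (a new reading comes with each control period).
- manip.camera(name): name is "side" or "top" or "wrist"; returns a dict with "pixels" (400x640x3 uint8, red, green, blue), "depth" (400x640 float32, m along the optical axis (not along the pixel's ray), 0 where there is no reading), "intrinsics" (3x3 intrinsics, pixels), "R" (3x3) and "t" (3): a world point X has camera coordinates R X + t; the wrist camera has in their place "mount" (4x4, takes a point from camera to tool coordinates, whose origin is the TCP and whose axes are the tool frame's). Camera axes: x right, y down, z forward; pixel columns grow to the right and rows downward; lengths in m; the calibration is good to about 2 mm. A picture is of the moment at which its call begins: read the wrist's pose just before it.
- manip.hand_in(): hands the job in, once; it reports no verdict.
Trained networks look in a picture, given as the dict that the camera call returned (one of the last four; its "shot" number tells which), for a name from the list of things; names that differ only in an ending like _2 or _b are one class to them, and where a whole thing is asked for, a point or a joint stands for the part that bears it (a point fixed in the world has none). Each returns a list of dicts, best first, with "confidence" (0 to 1); they miss things now and then, are a little off and sometimes report something else, mostly with a low value. They report only what shows in the picture. A call takes as long as a camera call. They do not tell look-alikes from the thing itself.
- manip.recognise(picture, query): "bbox" ([left, top, right, bottom] in pixels, round what is visible of it).
- manip.spot_point(picture, query): "centre" ([column, row] in pixels: a listed point, or the origin of a listed thing).
The state is a dict: "clock": time; "joint_pos": joint angles; "joint_velocities": joint speeds; "tau": joint torques, N m; "position": TCP position; "ee_rot": TCP orientation; "ft_force": force on the tool from outside, world axes, zero at the start; "torque": the same for the moment, N m; "grip_width": opening from 0.0 (shut) to 1.0 (fully open).
Only numpy, scipy, OpenCV 4.12 (cv2) and the standard library are available. Lean on these libraries where they do the work, as an engineer would, in place of code of your own. Each camera call takes 0.05 s, during which the arm holds its last target. There are 200 camera calls.

## Working session

There is one attempt and no reset: what is moved stays moved. The work goes in short steps, Python scripts to look and compute and a tool call to move; the robot and the scene stay as the last step left them, time stands still between calls to the robot, and variables do not carry over. Pictures are saved under pics/ and viewed, about 8 in all and at most 12, crops included, and the job is handed in when it is done.

Besides the shell and the picture viewer there is one more tool, called after ">>>" as name(argument=value, ...) on one line, values as JSON. move_arm: Moves the arm, as the interface text tells. Its arguments: {"type":"object","properties":{"increments":{"type":"array","items":{"type":"object","properties":{"offset":{"type":"array","items":{"type":"number"}},"yaw":{"type":"number"},"jaw":{"type":"number"}}}},"squeeze":{"type":"number"}},"required":["increments"]}

```bash
mkdir -p pics; cat > h.py <<'E'
import numpy as np, cv2
from scipy.spatial.transform import Rotation as Rn
from workcell import manip
def save(p,n): cv2.imwrite('pics/'+n,cv2.cvtColor(p["pixels"],cv2.COLOR_RGB2BGR))
def ray(p,u,v):
    d=np.linalg.inv(p["intrinsics"])@[u,v,1]; return p["R"].T@d, -p["R"].T@p["t"]
def at_z(p,uv,z):
    d,o=ray(p,*uv); return o+d*(z-o[2])/d[2]
def cloud(p):
    v,u=np.mgrid[:400,:640]; z=p["depth"]
    c=np.stack([u,v,np.ones_like(u)],-1)@np.linalg.inv(p["intrinsics"]).T*z[...,None]
    return (c-p["t"])@p["R"]
def proj(p,X):
    c=p["R"]@X+p["t"]; q=p["intrinsics"]@c; return q[:2]/q[2]
E
python3 - <<'E'
from h import *
o=manip.get_obs(); print(o, manip.tcp_to_tips)
for n in("top","side"):
    p=manip.camera(n); save(p,n+"1.png"); print(n,p["R"].round(3).tolist(),p["t"].round(3), p["intrinsics"].round(1).tolist())
    for q in["shaker","hub","axle","jar","rails","jaw_left","jaw_right"]:
        r=manip.spot_point(p,q); print(q,[(np.round(a["centre"]).tolist(),round(a["confidence"],2)) for a in r[:3]])
    np.save(n+'.npy',cloud(p))
E
```

```text
{'clock': 0.0, 'joint_pos': array([ 1.31237157,  0.33286228, -0.06473411,  1.4609364 ,  0.02160377,
        1.34987599, -0.08846395]), 'joint_velocities': array([-0.00038764,  0.00081194, -0.00047125, -0.00111119, -0.00100203,
        0.00157973, -0.00013427]), 'tau': array([ 2.30730411e-04, -6.25450659e+01,  4.89525776e-02, -3.91596866e+01,
        1.61075051e-02,  1.00457633e-02, -3.64516302e-05]), 'position': array([ 0.1459632 , -0.60736473,  0.24752433]), 'ee_rot': array([-0.08329244,  0.70267694, -0.70170905,  0.08313787]), 'ft_force': array([ 0.15171652,  0.01606675, -0.25544766]), 'torque': array([-0.05274368, -0.01839835, -0.00425194]), 'grip_width': 0.9956066409624056} 0.017
top [[-0.061, -0.998, 0.001], [-0.977, 0.06, -0.204], [0.203, -0.013, -0.979]] [0.087 0.589 1.612] [[480.3, 0.0, 327.1], [0.0, 480.3, 193.9], [0.0, 0.0, 1.0]]
shaker [([341.0, 183.0], 0.88)]
hub [([345.0, 189.0], 0.48)]
axle [([342.0, 187.0], 0.81)]
jar [([385.0, 244.0], 0.73), ([344.0, 165.0], 0.59), ([441.0, 168.0], 0.59)]
rails [([345.0, 169.0], 0.63)]
jaw_left [([327.0, 180.0], 0.69), ([359.0, 184.0], 0.39)]
jaw_right [([358.0, 183.0], 0.71)]
side [[-0.903, -0.43, 0.009], [-0.228, 0.46, -0.858], [0.364, -0.777, -0.514]] [0.527 0.28  1.16 ] [[449.6, 0.0, 323.0], [0.0, 449.6, 199.9], [0.0, 0.0, 1.0]]
shaker [([309.0, 241.0], 0.61)]
hub [([317.0, 211.0], 0.82), ([319.0, 138.0], 0.21)]
axle [([320.0, 206.0], 0.66), ([290.0, 248.0], 0.38)]
jar [([393.0, 240.0], 0.87), ([290.0, 226.0], 0.81), ([342.0, 189.0], 0.67)]
rails [([318.0, 137.0], 0.64)]
jaw_left [([293.0, 249.0], 0.75)]
jaw_right [([256.0, 301.0], 0.57), ([317.0, 212.0], 0.24)]
```

View pics/top1.png

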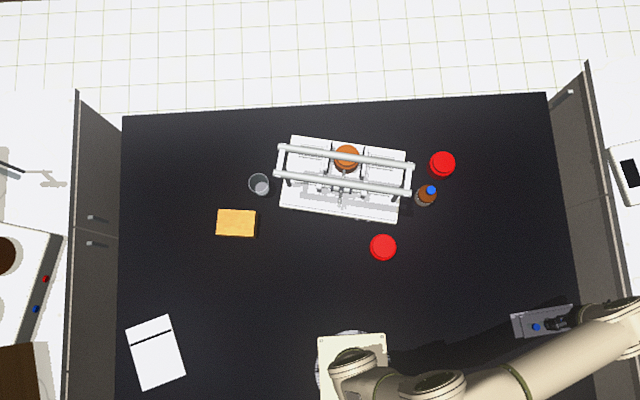

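View pics/side1.png

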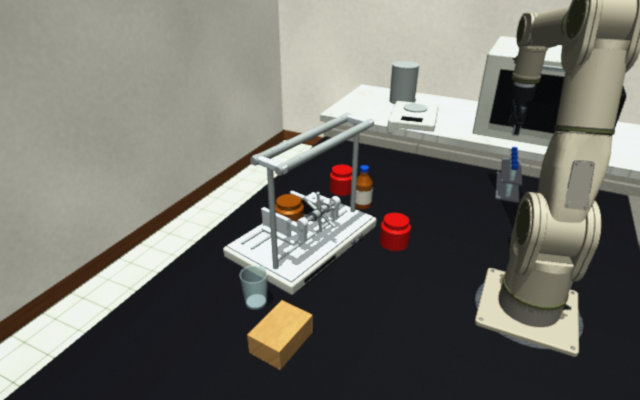

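The top view shows the amber jar at (345,157) between the jaws, under the rails. The two red look-alikes are at (443,163) and (383,247). The side view shows the same amber jar at (290,207), and the red jars at (342,180) and (395,232). The amber jar between the jaws is the one meant. Next I fit the shaker pose from the depth.

```bash
python3 - <<'E'
from h import *
T=np.load('top.npy');S=np.load('side.npy')
P=np.vstack([T[120:230,260:425].reshape(-1,3),S[110:300,215:390].reshape(-1,3)])
for nm,C in(("top",T[120:230,270:418]),("side",S[110:300,215:390])):
    C=C.reshape(-1,3); 
    m=(abs(C[:,2]-.04)<.008); r=cv2.minAreaRect(C[m,:2].astype(np.float32)*1000); print(nm,m.sum(),r)
    m=(abs(C[:,2]-.36)<.012); r=cv2.minAreaRect(C[m,:2].astype(np.float32)*1000); print(nm,'rails',m.sum(),r)
p=manip.camera("side"); b=p["pixels"]; 
c=b[160:270,240:370]; cv2.imwrite('pics/side_crop.png',cv2.cvtColor(cv2.resize(c,None,fx=5,fy=5,interpolation=2),cv2.COLOR_RGB2BGR))
E
```

```text
top 4801 ((646.422607421875, -38.627960205078125), (476.7845458984375, 270.41455078125), 77.60882568359375)
top rails 2461 ((600.5960693359375, 1.888519287109375), (399.7811279296875, 104.35655212402344), 77.73585510253906)
side 5412 ((710.862548828125, -429.73468017578125), (463.69024658203125, 1491.6556396484375), 11.603921890258789)
side rails 2187 ((598.1785888671875, 3.6916656494140625), (402.4779357910156, 104.0768051147461), 77.56670379638672)
```

View pics/side_crop.png

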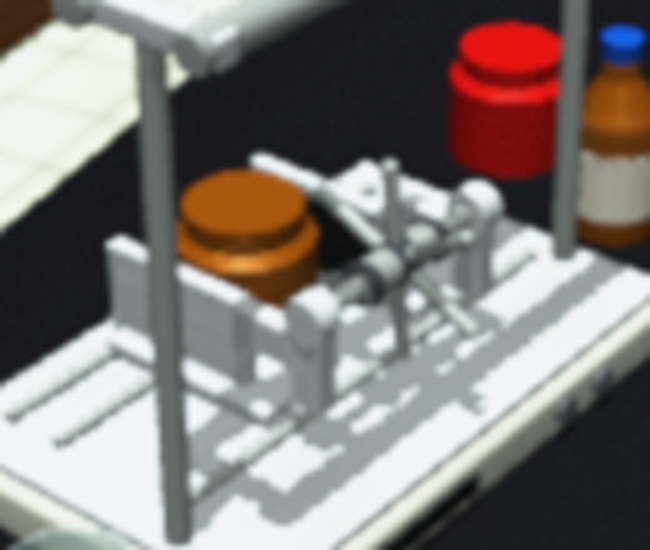

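The crop confirms the amber jar standing between the rubber-faced jaws, with the pins in front at (390,260). Now the sleeve angle from the depth points.

```bash
cat >> h.py <<'E'
A=np.array([.594,.004,.130]); YAW=np.radians(-12.35)
RS=Rn.from_euler('z',YAW).as_matrix()   # shaker->world
def wrist():
    o=manip.get_obs(); p=manip.camera("wrist"); Rt=Rn.from_quat(o["ee_rot"]).as_matrix()
    M=p["mount"]; Rc=Rt@M[:3,:3]; tc=Rt@M[:3,3]+o["position"]
    p["R"]=Rc.T; p["t"]=-Rc.T@tc; return p
def sleeve(C,verbose=1):
    L=(C.reshape(-1,3)-A)@RS
    r=np.hypot(L[:,0],L[:,2]); m=(abs(L[:,1])<.012)&(r>.028)&(r<.068)
    a=np.arctan2(-L[m,0],L[m,2]); z=np.exp(6j*a).mean()
    print('n',m.sum(),'phase mod 60deg: %.3f rad  conc %.2f'%(np.angle(z)/6%(np.pi/3),abs(z)), 'ymean',L[m,1].mean().round(4))
    print(np.histogram(np.degrees(a),np.arange(-180,181,10))[0])
E
python3 - <<'E'
from h import *
for n in("top","side"):
    C=np.load(n+'.npy'); sleeve(C)
    L=(C.reshape(-1,3)-A)@RS
    m=(abs(L[:,1])<.12)&(abs(L[:,0])<.02)&(abs(L[:,2])<.03); print('axis pts',m.sum(),L[m].mean(0).round(4),L[m].max(0).round(3))
    for q,s in(("jaws",1),):
        m=(L[:,0]>.07)&(L[:,0]<.16)&(L[:,2]>-.07)&(L[:,2]<-.02)&(abs(L[:,1])<.15); print(np.histogram(L[m,1]*1000,np.arange(-150,151,10))[0])
E
```

```text
n 72 phase mod 60deg: 0.930 rad  conc 0.78 ymean -0.0011
[ 0  0  0  0  0  0  0  0  0  0  0 18 10  0  0  0  0  0  1  0  0  1 15 11
  0  0  0  0  6 10  0  0  0  0  0  0]
axis pts 248 [-0.0037 -0.0015  0.0092] [0.006 0.083 0.025]
[ 0  0  0  0  0  0  2  3 15 24  9 22 15 17 11 13 18 18 21  0 28 14  2  1
  0  0  0  0  0  0]
n 208 phase mod 60deg: 0.953 rad  conc 0.87 ymean 0.0022
[ 1  0  0  0  0  8  3  0  0  0  2 24 16  0  0  0  2 35  8  0  0  0 11 23
  0  0  0  0 22 19  0  0  0  0  4 30]
axis pts 532 [-0.0032  0.0151  0.0019] [0.02  0.087 0.03 ]
[  0   0   0   0   0   0   0   0   6  95   1   3  12  19  23  31  35  44
  62  15   0 120  91   0   0   0   0   0   0   0]
```

Sleeve reads about 0.94 rad, with the axle at (0.594, 0.004, 0.13) and shaker yaw -12.35°. Rows can only turn about the tool's y, so any lean has to come from how the arm settles on poses it can't reach. I'll move up first, then test that away from the shaker.

```bash
cat >> h.py <<'E'
def st():
    o=manip.get_obs(); R=Rn.from_quat(o["ee_rot"]).as_matrix(); 
    L=RS.T@(o["position"]-A)
    ys=RS.T@R[:,1]; zs=RS.T@R[:,2]; xs=RS.T@R[:,0]
    print('t %.2f pos'%o["clock"],o["position"].round(4),'shk-rel-axle mm',(L*1000).round(1),'\n ytool(shk)',ys.round(3),'lean %.1f'%np.degrees(np.arccos(-ys[2])),'head(shk) %.1f'%np.degrees(np.arctan2(ys[1],ys[0])),'ztool(shk)',zs.round(3),'xtool',xs.round(3),'\n q',o["joint_pos"].round(3),'F(shk)',(RS.T@o["ft_force"]).round(1),'grip',round(o["grip_width"],2))
    return o,R
def off(tw):
    o,R=st(); print('offset to',np.round(tw,3), (R.T@(np.array(tw)-o["position"])).round(4))
def off_s(ts):  # target in shaker axes rel. axle, m
    off(A+RS@np.array(ts))
E
python3 -c "
from h import *
off([.46,-.2,.5])"
```

```text
t 0.85 pos [ 0.1461 -0.6077  0.2483] shk-rel-axle mm [-306.7 -693.4  118.3] 
 ytool(shk) [ 0. -0. -1.] lean 0.0 head(shk) -42.4 ztool(shk) [ 0.436 -0.9    0.   ] xtool [-0.9   -0.436 -0.   ] 
 q [ 1.312  0.332 -0.065  1.46   0.022  1.35  -0.089] F(shk) [-0.3  0.3 -0.3] grip 1.0
offset to [ 0.46 -0.2   0.5 ] [-0.4005 -0.2517 -0.3231]
```

>>> move_arm(increments=[{"offset": [-0.1,-0.15,-0.05],"yaw": 6,"jaw": 255},{"offset": [-0.1,-0.15,-0.05],"yaw": 13,"jaw": 255},{"offset": [-0.1,-0.2,-0.1],"yaw": 20,"jaw": 255},{"offset": [-0.15,-0.25,-0.15],"yaw": 26,"jaw": 255},{"offset": [-0.4,-0.25,-0.32],"yaw": 26,"jaw": 255},{"offset": [-0.4,-0.25,-0.32],"yaw": 26,"jaw": 255},{"offset": [-0.4,-0.25,-0.32],"yaw": 26,"jaw": 255},{"offset": [-0.4,-0.25,-0.32],"yaw": 26,"jaw": 255},{"offset": [-0.4,-0.25,-0.32],"yaw": 26,"jaw": 255},{"offset": [-0.4,-0.25,-0.32],"yaw": 26,"jaw": 255}])

```text
clock: 1.68
position: [0.3549, -0.3366, 0.4496]
ee_rot: [-0.077, -0.703, 0.703, 0.077]
ft_force: [1.8, -0.7, -0.6]
grip_width: 0.002
```

```bash
python3 -c "
from h import *
off([.9,-.19,.62])"
```

```text
t 1.68 pos [ 0.3549 -0.3366  0.4496] shk-rel-axle mm [-160.7 -383.8  319.6] 
 ytool(shk) [ 0.001 -0.001 -1.   ] lean 0.1 head(shk) -51.3 ztool(shk) [-0.003 -1.     0.001] xtool [-1.     0.003 -0.001] 
 q [ 0.926  0.016 -0.264  1.414  0.005  1.711 -1.126] F(shk) [ 1.9 -0.3 -0.6] grip 0.0
offset to [ 0.9  -0.19  0.62] [-0.5006 -0.1703 -0.2609]
```

>>> move_arm(increments=[{"offset": [-0.2,-0.5,-0.2],"yaw": 0,"jaw": 255},{"offset": [-0.2,-0.5,-0.2],"yaw": 0,"jaw": 255},{"offset": [-0.2,-0.5,-0.2],"yaw": 0,"jaw": 255},{"offset": [-0.2,-0.5,-0.2],"yaw": 0,"jaw": 255},{"offset": [-0.2,-0.5,-0.2],"yaw": 0,"jaw": 255},{"offset": [-0.2,-0.5,-0.2],"yaw": 0,"jaw": 255},{"offset": [-0.2,-0.5,-0.2],"yaw": 0,"jaw": 255},{"offset": [-0.2,-0.5,-0.2],"yaw": 0,"jaw": 255},{"offset": [-0.2,-0.5,-0.2],"yaw": 0,"jaw": 255},{"offset": [-0.2,-0.5,-0.2],"yaw": 0,"jaw": 255}])

```text
clock: 2.52
position: [0.4619, -0.2617, 0.6205]
ee_rot: [-0.091, -0.696, 0.709, 0.064]
ft_force: [1.1, -0.8, 0.5]
grip_width: 0.004
```

```bash
python3 -c "
from h import *
st()"
```

```text
t 2.52 pos [ 0.4619 -0.2617  0.6205] shk-rel-axle mm [ -72.2 -287.8  490.5] 
 ytool(shk) [ 0.04  -0.014 -0.999] lean 2.4 head(shk) -18.9 ztool(shk) [-0.005 -1.     0.013] xtool [-0.999  0.004 -0.04 ] 
 q [ 0.067  0.215  0.515  0.851 -0.12   2.058 -1.28 ] F(shk) [ 1.3 -0.6  0.5] grip 0.0
```

>>> move_arm(increments=[{"offset": [-0.8,-0.8,-0.3],"yaw": 0,"jaw": 255},{"offset": [-0.8,-0.8,-0.3],"yaw": 0,"jaw": 255},{"offset": [-0.8,-0.8,-0.3],"yaw": 0,"jaw": 255},{"offset": [-0.8,-0.8,-0.3],"yaw": 0,"jaw": 255},{"offset": [-0.8,-0.8,-0.3],"yaw": 0,"jaw": 255},{"offset": [-0.8,-0.8,-0.3],"yaw": 0,"jaw": 255},{"offset": [-0.8,-0.8,-0.3],"yaw": 0,"jaw": 255},{"offset": [-0.8,-0.8,-0.3],"yaw": 0,"jaw": 255},{"offset": [-0.8,-0.8,-0.3],"yaw": 0,"jaw": 255},{"offset": [-0.8,-0.8,-0.3],"yaw": 0,"jaw": 255}])

```text
clock: 3.35
position: [0.616, -0.1808, 0.6022]
ee_rot: [-0.107, -0.693, 0.711, 0.048]
ft_force: [0.4, -0.6, -0.5]
grip_width: 0.0
```

```bash
python3 -c "
from h import *
st()"
```

```text
t 3.35 pos [ 0.616  -0.1808  0.6022] shk-rel-axle mm [  61.  -175.8  472.2] 
 ytool(shk) [ 0.086 -0.017 -0.996] lean 5.0 head(shk) -11.3 ztool(shk) [-0.005 -1.     0.017] xtool [-0.996  0.003 -0.086] 
 q [ 0.059  0.475  0.367  0.541 -0.183  2.058 -1.504] F(shk) [ 0.6 -0.5 -0.5] grip 0.0
```

>>> move_arm(increments=[{"offset": [0,-0.8,0],"yaw": 0,"jaw": 255},{"offset": [0,-0.8,0],"yaw": 0,"jaw": 255},{"offset": [0,-0.8,0],"yaw": 0,"jaw": 255},{"offset": [0,-0.8,0],"yaw": 0,"jaw": 255}])

```text
clock: 3.68
position: [0.5602, -0.1644, 0.6483]
ee_rot: [-0.123, -0.689, 0.713, 0.031]
ft_force: [0.0, 0.6, 0.6]
grip_width: -0.0
```

>>> move_arm(increments=[{"offset": [0,-0.8,0],"yaw": 0,"jaw": 255},{"offset": [0,-0.8,0],"yaw": 0,"jaw": 255},{"offset": [0,-0.8,0],"yaw": 0,"jaw": 255},{"offset": [0,-0.8,0],"yaw": 0,"jaw": 255}])

```text
clock: 4.02
position: [0.512, -0.1498, 0.684]
ee_rot: [-0.141, -0.685, 0.715, 0.014]
ft_force: [0.4, 1.1, 0.4]
grip_width: -0.0
```

```bash
python3 -c "
from h import *
st()"
```

```text
t 4.02 pos [ 0.512  -0.1498  0.684 ] shk-rel-axle mm [ -47.2 -167.8  554. ] 
 ytool(shk) [ 0.182 -0.023 -0.983] lean 10.6 head(shk) -7.3 ztool(shk) [-0.007 -1.     0.022] xtool [-0.983  0.002 -0.182] 
 q [-0.201  0.208  0.578  0.72  -0.131  2.058 -1.507] F(shk) [0.2 1.1 0.4] grip -0.0
```

Each call that overreaches adds about 2.8° of lean, so I'll repeat it.

>>> move_arm(increments=[{"offset": [-0.3,-0.8,-0.1],"yaw": 0,"jaw": 255},{"offset": [-0.3,-0.8,-0.1],"yaw": 0,"jaw": 255},{"offset": [-0.3,-0.8,-0.1],"yaw": 0,"jaw": 255}])

```text
clock: 4.27
position: [0.5178, -0.1337, 0.7059]
ee_rot: [-0.158, -0.681, 0.715, -0.004]
ft_force: [-0.5, -0.8, -0.3]
grip_width: 0.002
```

>>> move_arm(increments=[{"offset": [-0.3,-0.8,-0.1],"yaw": 0,"jaw": 255},{"offset": [-0.3,-0.8,-0.1],"yaw": 0,"jaw": 255},{"offset": [-0.3,-0.8,-0.1],"yaw": 0,"jaw": 255}])

```text
clock: 4.52
position: [0.5175, -0.1176, 0.7277]
ee_rot: [-0.174, -0.676, 0.716, -0.021]
ft_force: [0.9, -0.1, -0.1]
grip_width: -0.0
```

>>> move_arm(increments=[{"offset": [-0.3,-0.8,-0.1],"yaw": 0,"jaw": 255},{"offset": [-0.3,-0.8,-0.1],"yaw": 0,"jaw": 255},{"offset": [-0.3,-0.8,-0.1],"yaw": 0,"jaw": 255}])

```text
clock: 4.77
position: [0.5123, -0.1015, 0.7498]
ee_rot: [-0.19, -0.672, 0.715, -0.038]
ft_force: [1.1, 0.8, 1.0]
grip_width: -0.005
```

>>> move_arm(increments=[{"offset": [-0.3,-0.8,-0.1],"yaw": 0,"jaw": 255},{"offset": [-0.3,-0.8,-0.1],"yaw": 0,"jaw": 255},{"offset": [-0.3,-0.8,-0.1],"yaw": 0,"jaw": 255}])

```text
clock: 5.02
position: [0.5033, -0.0855, 0.7718]
ee_rot: [-0.206, -0.668, 0.713, -0.055]
ft_force: [0.4, -0.2, -0.4]
grip_width: 0.0
```

```bash
python3 -c "
from h import *
st()"
```

```text
t 5.02 pos [ 0.5033 -0.0855  0.7718] shk-rel-axle mm [ -69.5 -106.8  641.8] 
 ytool(shk) [ 0.368 -0.024 -0.93 ] lean 21.6 head(shk) -3.8 ztool(shk) [-0.007 -1.     0.023] xtool [-0.93  -0.002 -0.368] 
 q [-0.497  0.176  0.805  0.576 -0.141  2.058 -1.604] F(shk) [ 0.4 -0.1 -0.4] grip 0.0
```

>>> move_arm(increments=[{"offset": [-0.3,-0.8,0],"yaw": 0,"jaw": 255},{"offset": [-0.3,-0.8,0],"yaw": 0,"jaw": 255},{"offset": [-0.3,-0.8,0],"yaw": 0,"jaw": 255}])

```text
clock: 5.27
position: [0.488, -0.0829, 0.7942]
ee_rot: [-0.222, -0.663, 0.711, -0.072]
ft_force: [0.1, 0.6, -0.6]
grip_width: -0.003
```

>>> move_arm(increments=[{"offset": [-0.3,-0.8,0],"yaw": 0,"jaw": 255},{"offset": [-0.3,-0.8,0],"yaw": 0,"jaw": 255},{"offset": [-0.3,-0.8,0],"yaw": 0,"jaw": 255}])

```text
clock: 5.52
position: [0.4702, -0.0799, 0.816]
ee_rot: [-0.238, -0.658, 0.709, -0.089]
ft_force: [-0.4, 0.2, -0.2]
grip_width: -0.0
```

>>> move_arm(increments=[{"offset": [-0.3,-0.8,0],"yaw": 0,"jaw": 255},{"offset": [-0.3,-0.8,0],"yaw": 0,"jaw": 255},{"offset": [-0.3,-0.8,0],"yaw": 0,"jaw": 255}])

```text
clock: 5.77
position: [0.4562, -0.0589, 0.8383]
ee_rot: [-0.239, -0.659, 0.703, -0.123]
ft_force: [-14.3, -55.1, 3.9]
grip_width: 0.003
```

>>> move_arm(increments=[{"offset": [-0.3,-0.8,0],"yaw": 0,"jaw": 255},{"offset": [-0.3,-0.8,0],"yaw": 0,"jaw": 255},{"offset": [-0.3,-0.8,0],"yaw": 0,"jaw": 255}])

```text
clock: 6.02
position: [0.4446, -0.0532, 0.8588]
ee_rot: [-0.253, -0.654, 0.698, -0.142]
ft_force: [-0.2, 1.1, -0.0]
grip_width: 0.001
```

>>> move_arm(increments=[{"offset": [-0.3,-0.8,0],"yaw": 0,"jaw": 255},{"offset": [-0.3,-0.8,0],"yaw": 0,"jaw": 255},{"offset": [-0.3,-0.8,0],"yaw": 0,"jaw": 255}])

```text
clock: 6.27
position: [0.4367, -0.0543, 0.8778]
ee_rot: [-0.267, -0.649, 0.694, -0.159]
ft_force: [-0.4, 0.5, -0.5]
grip_width: -0.0
```

>>> move_arm(increments=[{"offset": [-0.3,-0.8,0],"yaw": 0,"jaw": 255},{"offset": [-0.3,-0.8,0],"yaw": 0,"jaw": 255},{"offset": [-0.3,-0.8,0],"yaw": 0,"jaw": 255}])

```text
clock: 6.52
position: [0.4419, 0.0261, 0.8899]
ee_rot: [-0.225, -0.667, 0.674, -0.225]
ft_force: [1.2, -2.6, -0.4]
grip_width: -0.001
```

```bash
python3 -c "
from h import *
off_s([-.22,0,.25])"
```

```text
t 6.52 pos [0.4419 0.0261 0.8899] shk-rel-axle mm [-153.3  -11.   759.9] 
 ytool(shk) [ 0.591  0.121 -0.798] lean 37.1 head(shk) 11.5 ztool(shk) [ 0.21  -0.978  0.008] xtool [-0.779 -0.173 -0.603] 
 q [-1.14   0.121  1.34   0.395 -0.232  2.057 -1.592] F(shk) [ 1.7 -2.3 -0.4] grip -0.0
offset to [0.379 0.051 0.38 ] [ 0.3574  0.3687 -0.0289]
```

Lean is now 37°, with the heading about 11° off the shaker's x. Moving down to a standoff on the robot side.

>>> move_arm(increments=[{"offset": [0.03,0.03,0],"yaw": 0,"jaw": 255},{"offset": [0.36,0.37,-0.03],"yaw": 0,"jaw": 255},{"offset": [0.36,0.37,-0.03],"yaw": 0,"jaw": 255},{"offset": [0.36,0.37,-0.03],"yaw": 0,"jaw": 255},{"offset": [0.36,0.37,-0.03],"yaw": 0,"jaw": 255},{"offset": [0.36,0.37,-0.03],"yaw": 0,"jaw": 255},{"offset": [0.36,0.37,-0.03],"yaw": 0,"jaw": 255},{"offset": [0.36,0.37,-0.03],"yaw": 0,"jaw": 255},{"offset": [0.36,0.37,-0.03],"yaw": 0,"jaw": 255},{"offset": [0.36,0.37,-0.03],"yaw": 0,"jaw": 255}])

```text
clock: 7.35
position: [0.4284, 0.0201, 0.6624]
ee_rot: [-0.223, -0.667, 0.674, -0.228]
ft_force: [0.1, -0.4, 0.6]
grip_width: 0.0
```

```bash
python3 -c "
from h import *
off_s([-.22,0,.25])"
```

```text
t 7.35 pos [0.4284 0.0201 0.6624] shk-rel-axle mm [-165.2  -19.7  532.4] 
 ytool(shk) [ 0.592  0.122 -0.797] lean 37.2 head(shk) 11.6 ztool(shk) [ 0.217 -0.976  0.012] xtool [-0.776 -0.18  -0.604] 
 q [-0.829 -0.498  0.229  1.464  0.461  1.59  -2.015] F(shk) [ 0.2 -0.3  0.6] grip 0.0
offset to [0.379 0.051 0.38 ] [ 0.2096  0.195  -0.0344]
```

>>> move_arm(increments=[{"offset": [0.21,0.195,-0.035],"yaw": 0,"jaw": 255},{"offset": [0.21,0.195,-0.035],"yaw": 0,"jaw": 255},{"offset": [0.21,0.195,-0.035],"yaw": 0,"jaw": 255},{"offset": [0.21,0.195,-0.035],"yaw": 0,"jaw": 255},{"offset": [0.21,0.195,-0.035],"yaw": 0,"jaw": 255},{"offset": [0.21,0.195,-0.035],"yaw": 0,"jaw": 255},{"offset": [0.21,0.195,-0.035],"yaw": 0,"jaw": 255},{"offset": [0.21,0.195,-0.035],"yaw": 0,"jaw": 255},{"offset": [0.21,0.195,-0.035],"yaw": 0,"jaw": 255},{"offset": [0.21,0.195,-0.035],"yaw": 0,"jaw": 255}])

```text
clock: 8.18
position: [0.4429, 0.0557, 0.5235]
ee_rot: [-0.21, -0.669, 0.675, -0.229]
ft_force: [-1.8, 5.2, 0.7]
grip_width: -0.002
```

```bash
python3 -c "
from h import *
off_s([-.10,0,.16])
p=wrist(); save(p,'w1.png'); sleeve(cloud(p)); print(p['mount'].round(3).tolist())
p2=manip.camera('side'); save(p2,'s2.png');sleeve(cloud(p2))
q=np.vstack([p['pixels'],p2['pixels']]); cv2.imwrite('pics/ws2.png',cv2.resize(q[...,::-1],(480,600)))
"
```

```text
t 8.18 pos [0.4429 0.0557 0.5235] shk-rel-axle mm [-158.7   18.2  393.5] 
 ytool(shk) [ 0.577  0.128 -0.807] lean 36.2 head(shk) 12.5 ztool(shk) [ 0.237 -0.971  0.015] xtool [-0.782 -0.2   -0.591] 
 q [-0.094 -0.499 -0.161  1.789  0.079  1.232 -1.805] F(shk) [-2.9  4.7  0.7] grip -0.0
offset to [0.496 0.025 0.29 ] [0.0957 0.2199 0.028 ]
n 253 phase mod 60deg: 0.910 rad  conc 0.88 ymean 0.0
[ 0  0  0  0  0  1  2  0  0  0  0 16 12  0  0  0  2 71  0  0  0  0 72 17
  0  0  0  0  8 50  0  0  0  0  0  2]
[[-0.001, 0.952, 0.307, -0.079], [-0.001, -0.307, 0.952, -0.126], [1.0, 0.001, 0.002, 0.0], [0.0, 0.0, 0.0, 1.0]]
n 208 phase mod 60deg: 0.953 rad  conc 0.87 ymean 0.0023
[ 0  0  0  0  0  6  5  0  0  0  1 22 18  0  0  0  2 34  8  1  0  0 11 25
  0  0  0  0 18 24  0  0  0  0  7 26]
```

View pics/ws2.png

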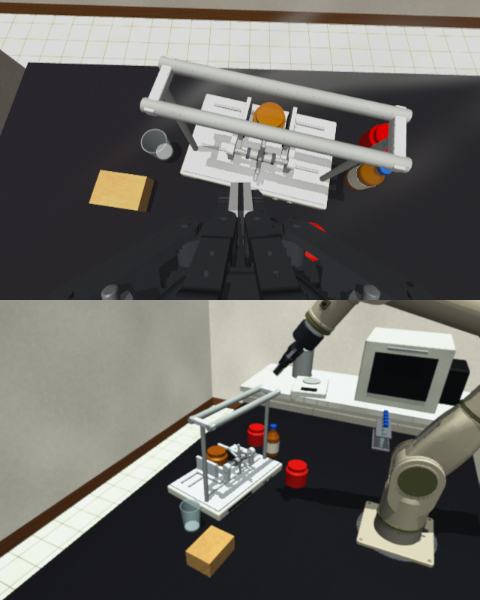

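Sleeve reads 0.93 in both views. In the composite, the gripper (240,200) lies in line with the sleeve (262,150), leaning, with the near rail ahead of it. I'll shift it away from the rail first, then go down under it.

```bash
cat >> h.py <<'E'
def go(along,perp,y=0.,back=0.):
    """offset so the fingertip centre sits at (along,perp) mm in the pin plane, in tool lean coords"""
    o,R=st(); yt=RS.T@R[:,1]; L=np.arctan2(yt[0],-yt[2])
    e1=np.array([-np.sin(L),0,np.cos(L)]);e2=np.array([np.cos(L),0,np.sin(L)])
    tip=o["position"]+R[:,1]*.017; t=RS.T@(tip-A)*1000
    print(' tip along %.1f perp %.1f y %.1f  L %.1f'%(t@e1,t@e2,t[1],np.degrees(L)))
    T=A+RS@((along*e1+perp*e2)/1000+np.array([0,y,0]))
    print(' offset',(R.T@(T-tip)-np.array([0,back,0])).round(4))
E
python3 -c "
from h import *
go(48,8,0,.1)"
```

```text
t 8.28 pos [0.443  0.0507 0.5214] shk-rel-axle mm [-157.5   13.3  391.4] 
 ytool(shk) [ 0.576  0.117 -0.809] lean 36.0 head(shk) 11.4 ztool(shk) [ 0.223 -0.975  0.019] xtool [-0.786 -0.191 -0.588] 
 q [-0.06  -0.498 -0.177  1.791  0.07   1.232 -1.799] F(shk) [-0.1 -1.3  0.9] grip 0.0
 tip along 393.3 perp 98.9 y 15.3  L 35.5
 offset [0.0999 0.2411 0.0369]
```

>>> move_arm(increments=[{"offset": [0.04,0,0.01],"yaw": 3,"jaw": 255},{"offset": [0.08,0,0.02],"yaw": 6,"jaw": 255},{"offset": [0.1,0.03,0.037],"yaw": 9,"jaw": 255},{"offset": [0.1,0.07,0.037],"yaw": 12,"jaw": 255},{"offset": [0.1,0.11,0.037],"yaw": 12,"jaw": 255},{"offset": [0.1,0.15,0.037],"yaw": 12,"jaw": 255},{"offset": [0.1,0.19,0.037],"yaw": 12,"jaw": 255},{"offset": [0.1,0.23,0.037],"yaw": 12,"jaw": 255},{"offset": [0.1,0.24,0.037],"yaw": 12,"jaw": 255},{"offset": [0.1,0.24,0.037],"yaw": 12,"jaw": 255}])

```text
clock: 9.12
position: [0.5024, 0.007, 0.2639]
ee_rot: [0.282, 0.686, -0.653, 0.15]
ft_force: [-1.3, -0.6, 0.2]
grip_width: 0.001
```

```bash
python3 -c "
from h import *
go(48,8)
p=wrist(); save(p,'w2.png'); sleeve(cloud(p))"
```

```text
t 9.12 pos [0.5024 0.007  0.2639] shk-rel-axle mm [-90.1 -16.7 133.9] 
 ytool(shk) [ 0.573  0.112 -0.812] lean 35.7 head(shk) 11.1 ztool(shk) [ 0.051 -0.994 -0.101] xtool [-0.818  0.016 -0.575] 
 q [ 0.004 -0.349 -0.15   2.233  0.085  0.641 -1.973] F(shk) [-1.2 -0.9  0.2] grip 0.0
 tip along 144.5 perp 3.5 y -14.7  L 35.2
 offset [-0.0044  0.0976 -0.0039]
n 1400 phase mod 60deg: 0.944 rad  conc 0.87 ymean -0.0011
[  0   0   0   0   0  12  53   0   0   0   0 319  88   0   0   0   4 334
   1   0   0   0 284  94   0   0   0   0  57 112   0   0   0   0   0  42]
```

View pics/w2.png

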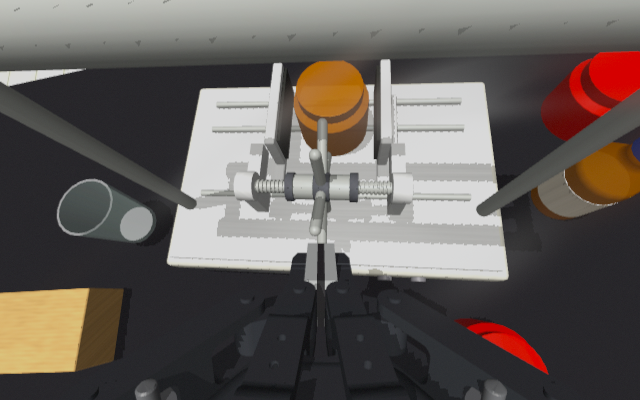

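The wrist view shows the closed fingertips at (325,250), aimed at the gap between the near pin (318,215) and the upper pins (320,150). Inserting.

>>> move_arm(increments=[{"offset": [-0.005,0.03,0],"yaw": 0,"jaw": 255},{"offset": [-0.006,0.06,0],"yaw": 0,"jaw": 255},{"offset": [-0.005,0.085,-0.003],"yaw": 0,"jaw": 255},{"offset": [-0.005,0.098,-0.004],"yaw": 0,"jaw": 255},{"offset": [-0.005,0.098,-0.004],"yaw": 0,"jaw": 255}])

```text
clock: 9.58
position: [0.5639, 0.0077, 0.1838]
ee_rot: [0.28, 0.686, -0.655, 0.148]
ft_force: [-0.7, 0.1, -0.9]
grip_width: -0.002
```

```bash
python3 -c "
from h import *
go(35,-28)
p=wrist(); sleeve(cloud(p))"
```

```text
t 9.58 pos [0.5639 0.0077 0.1838] shk-rel-axle mm [-30.2  -2.8  53.8] 
 ytool(shk) [ 0.568  0.109 -0.816] lean 35.3 head(shk) 10.9 ztool(shk) [ 0.049 -0.994 -0.099] xtool [-0.822  0.016 -0.57 ] 
 q [ 0.042 -0.093 -0.188  2.211  0.207  0.421 -2.081] F(shk) [-0.6 -0.1 -0.9] grip -0.0
 tip along 44.5 perp 5.9 y -1.0  L 34.8
 offset [0.0339 0.0096 0.0006]
n 2500 phase mod 60deg: 0.033 rad  conc 0.52 ymean -0.0007
[  0   0   0   0   0  25  81   0   0   0   0 684 230   0   0   0  15 688
   0 493 283   0   0   0   0   0   0   0   0   0   0   0   0   0   0   1]
```

>>> move_arm(increments=[{"offset": [0.005,0.001,0],"yaw": 0,"jaw": 255},{"offset": [0.0095,0.0015,0],"yaw": 0,"jaw": 255},{"offset": [0.0135,0.0025,0],"yaw": 0,"jaw": 255},{"offset": [0.019,0.005,0],"yaw": 0,"jaw": 255},{"offset": [0.024,0.0085,0],"yaw": 0,"jaw": 255},{"offset": [0.028,0.012,0],"yaw": 0,"jaw": 255},{"offset": [0.032,0.0155,0],"yaw": 0,"jaw": 255},{"offset": [0.034,0.019,0],"yaw": 0,"jaw": 255},{"offset": [0.036,0.0225,0],"yaw": 0,"jaw": 255},{"offset": [0.036,0.0225,0],"yaw": 0,"jaw": 255}])

```text
clock: 10.47
position: [0.5476, 0.0137, 0.1465]
ee_rot: [0.281, 0.686, -0.655, 0.148]
ft_force: [-0.8, -1.5, 2.7]
grip_width: 0.005
```

```bash
cat >> h.py <<'E'
def sleeve2(C):
    """pin angles, own finger masked out: pins seen, deg from up towards robot"""
    L=(C.reshape(-1,3)-A)@RS; r=np.hypot(L[:,0],L[:,2]); a=np.degrees(np.arctan2(-L[:,0],L[:,2]))
    m=(abs(L[:,1])<.008)&(r>.028)&(r<.068); h=np.histogram(a[m],np.arange(-180,181,5))[0]
    print({int(-180+5*i):int(v) for i,v in enumerate(h) if v>3})
E
python3 -c "
from h import *
go(90,-25)
sleeve2(cloud(wrist())); sleeve2(cloud(manip.camera('side')))"
```

```text
t 10.47 pos [0.5476 0.0137 0.1465] shk-rel-axle mm [-47.4  -0.4  16.5] 
 ytool(shk) [ 0.57   0.109 -0.815] lean 35.4 head(shk) 10.8 ztool(shk) [ 0.049 -0.994 -0.099] xtool [-0.821  0.016 -0.571] 
 q [ 0.056 -0.07  -0.228  2.283  0.314  0.334 -2.21 ] F(shk) [-0.5 -1.6  2.7] grip 0.01
 tip along 23.8 perp -29.4 y 1.4  L 35.0
 offset [-0.0043 -0.066  -0.0058]
{-140: 20, -135: 8, -85: 52, -80: 357, -75: 10, -30: 14, -25: 917, -20: 783, 20: 37, 25: 303, 30: 664, 35: 210, 45: 69, 50: 640, 55: 512, 60: 168, 65: 53, 70: 7, 85: 4, 155: 92, 160: 8}
{-85: 7, -80: 21, -75: 8, -30: 4, -25: 18, -20: 19, -15: 6, 30: 13, 35: 16, 40: 5, 70: 5, 75: 4, 80: 6, 85: 5, 90: 17, 95: 10, 150: 14, 155: 17}
```

>>> move_arm(increments=[{"offset": [0.003,0.004,0.001],"yaw": 0,"jaw": 255},{"offset": [0.0035,0.005,0.001],"yaw": 0,"jaw": 255},{"offset": [0.0035,-0.03,0],"yaw": 0,"jaw": 255},{"offset": [0.002,-0.065,0],"yaw": 0,"jaw": 255},{"offset": [-0.025,-0.075,0],"yaw": 0,"jaw": 255},{"offset": [-0.0435,-0.075,0],"yaw": 0,"jaw": 255},{"offset": [-0.0435,-0.075,0],"yaw": 0,"jaw": 255}])

```text
clock: 11.15
position: [0.5416, 0.007, 0.2369]
ee_rot: [0.283, 0.686, -0.653, 0.15]
ft_force: [0.5, 0.3, 0.3]
grip_width: 0.002
```

```bash
python3 -c "
from h import *
go(48,14)
c=cloud(wrist());sleeve(c);sleeve2(c); c=cloud(manip.camera('side'));sleeve(c)"
```

```text
t 11.15 pos [0.5416 0.007  0.2369] shk-rel-axle mm [-51.8  -8.3 106.9] 
 ytool(shk) [ 0.574  0.111 -0.811] lean 35.8 head(shk) 10.9 ztool(shk) [ 0.05  -0.994 -0.101] xtool [-0.817  0.017 -0.576] 
 q [ 0.02  -0.22  -0.162  2.199  0.128  0.547 -2.006] F(shk) [0.4 0.4 0.3] grip 0.0
 tip along 100.3 perp 19.5 y -6.4  L 35.3
 offset [ 0.0055  0.0527 -0.0005]
n 990 phase mod 60deg: 0.794 rad  conc 0.87 ymean -0.001
[  0   0   0   0  14  36   0   0   0   0 236  65   0   0   0   8 493   0
   0   0   3 115   0   0   0   0   0   0   0   0   0   0   0   0  20   0]
{-135: 14, -130: 35, -80: 10, -75: 226, -70: 65, -25: 8, -20: 182, -15: 311, 30: 89, 35: 26, 160: 9, 165: 11}
n 198 phase mod 60deg: 0.773 rad  conc 0.87 ymean 0.0022
[ 0  0  0  0  0  0  0  0  0  0 26 12  1  0  0  2 35  8  0  0  0 10 25  0
  0  0  1 18 24  0  0  0  0  8 26  2]
```

>>> move_arm(increments=[{"offset": [0.004,0.027,0],"yaw": 0,"jaw": 255},{"offset": [0.0055,0.05,0],"yaw": 0,"jaw": 255},{"offset": [0.0075,0.053,0],"yaw": 0,"jaw": 255},{"offset": [0.0145,0.054,0],"yaw": 0,"jaw": 255},{"offset": [0.0235,0.057,0],"yaw": 0,"jaw": 255},{"offset": [0.0315,0.061,0],"yaw": 0,"jaw": 255},{"offset": [0.0385,0.066,0],"yaw": 0,"jaw": 255},{"offset": [0.0445,0.072,0],"yaw": 0,"jaw": 255},{"offset": [0.0485,0.077,0],"yaw": 0,"jaw": 255},{"offset": [0.0485,0.077,0],"yaw": 0,"jaw": 255}])

```text
clock: 12.08
position: [0.5436, 0.0153, 0.1412]
ee_rot: [0.28, 0.686, -0.655, 0.148]
ft_force: [1.4, -1.3, 3.7]
grip_width: -0.006
```

```bash
python3 -c "
from h import *
go(19,-33)
sleeve2(cloud(wrist())); c=cloud(manip.camera('side'));sleeve(c)"
```

```text
t 12.08 pos [0.5436 0.0153 0.1412] shk-rel-axle mm [-51.6   0.2  11.2] 
 ytool(shk) [ 0.568  0.109 -0.816] lean 35.4 head(shk) 10.9 ztool(shk) [ 0.049 -0.994 -0.099] xtool [-0.821  0.016 -0.57 ] 
 q [ 0.058 -0.069 -0.235  2.295  0.33   0.325 -2.232] F(shk) [ 1.7 -1.   3.7] grip -0.01
 tip along 21.8 perp -35.9 y 2.1  L 34.9
 offset [-0.003   0.0026  0.0024]
{-135: 27, -130: 16, -80: 61, -75: 459, -70: 20, -25: 21, -20: 901, -15: 905, 25: 26, 30: 329, 35: 781, 40: 227, 50: 27, 55: 508, 60: 487, 65: 228, 70: 98, 75: 48, 80: 5, 90: 10, 95: 50, 100: 14, 160: 82, 165: 9}
n 236 phase mod 60deg: 0.736 rad  conc 0.60 ymean 0.0033
[ 0  0  0  0  0  0  0  0  0  2 28  9  0  0  0  3 38  6  0  0  0 13 22  0
 10 17 15 20 17  0  0  0  0 16 19  1]
```

>>> move_arm(increments=[{"offset": [-0.001,-0.03,0],"yaw": 0,"jaw": 255},{"offset": [-0.002,-0.065,0],"yaw": 0,"jaw": 255},{"offset": [-0.025,-0.075,0],"yaw": 0,"jaw": 255},{"offset": [-0.048,-0.077,0],"yaw": 0,"jaw": 255},{"offset": [-0.048,-0.077,0],"yaw": 0,"jaw": 255},{"offset": [-0.048,-0.077,0],"yaw": 0,"jaw": 255}])

```text
clock: 12.68
position: [0.5373, 0.0074, 0.232]
ee_rot: [0.28, 0.686, -0.655, 0.148]
ft_force: [0.6, -0.5, -0.9]
grip_width: -0.001
```

```bash
python3 -c "
from h import *
go(48,12)
c=cloud(wrist());sleeve(c);sleeve2(c); c=cloud(manip.camera('side'));sleeve(c)
L=(c.reshape(-1,3)-A)@RS
m=(L[:,0]>.07)&(L[:,0]<.16)&(L[:,2]>-.07)&(L[:,2]<-.02)&(abs(L[:,1])<.15); print(np.histogram(L[m,1]*1000,np.arange(-100,101,5))[0])"
```

```text
t 12.68 pos [0.5373 0.0074 0.232 ] shk-rel-axle mm [-56.1  -8.8 102. ] 
 ytool(shk) [ 0.568  0.109 -0.816] lean 35.3 head(shk) 10.9 ztool(shk) [ 0.049 -0.994 -0.099] xtool [-0.822  0.016 -0.57 ] 
 q [ 0.015 -0.222 -0.16   2.207  0.129  0.549 -2.009] F(shk) [ 0.7 -0.4 -0.9] grip -0.0
 tip along 98.9 perp 12.2 y -6.9  L 34.8
 offset [ 0.0002  0.0513 -0.0013]
n 1254 phase mod 60deg: 0.763 rad  conc 0.86 ymean -0.001
[  0   0   0   0  24  26   0   0   0   0 360  28   0   0   0  18 519   0
   0   0  17 223   2   0   0   0   0   0   0   0   0   0   0   0  37   0]
{-135: 24, -130: 26, -80: 33, -75: 327, -70: 28, -25: 18, -20: 302, -15: 217, 25: 17, 30: 143, 35: 80, 160: 29, 165: 8}
n 204 phase mod 60deg: 0.749 rad  conc 0.87 ymean 0.0022
[ 0  0  0  0  0  0  0  0  0  0 29 10  0  0  0  3 41  3  0  0  0 13 24  0
  0  0  0 29 15  0  0  0  1 17 18  1]
[  0   0   0   0   0   0   0   0   0   2  51  18   1   3   4  10   4  11
   9  15  13  16  12  14  16  17  16  21   2   0   1  77 132   0   0   0
   0   0   0   0]
```

>>> move_arm(increments=[{"offset": [0,0.025,0],"yaw": 0,"jaw": 255},{"offset": [0,0.048,0],"yaw": 0,"jaw": 255},{"offset": [0.003,0.051,0],"yaw": 0,"jaw": 255},{"offset": [0.005,0.051,0],"yaw": 0,"jaw": 255},{"offset": [0.006,0.051,0],"yaw": 0,"jaw": 255},{"offset": [0.006,0.051,0],"yaw": 0,"jaw": 255}])

```text
clock: 13.28
position: [0.5621, 0.0076, 0.1861]
ee_rot: [0.281, 0.686, -0.655, 0.148]
ft_force: [9.8, -4.4, 3.5]
grip_width: 0.004
```

>>> move_arm(increments=[{"offset": [0.001,0,0],"yaw": 0,"jaw": 255},{"offset": [0.002,0,0],"yaw": 0,"jaw": 255},{"offset": [0.002,0,0],"yaw": 0,"jaw": 255}])

```text
clock: 13.53
position: [0.5617, 0.0076, 0.1862]
ee_rot: [0.282, 0.686, -0.654, 0.149]
ft_force: [10.4, -3.6, 3.4]
grip_width: 0.0
```

```bash
python3 -c "
from h import *
go(48,0)
sleeve2(cloud(wrist())); c=cloud(manip.camera('side'));sleeve(c)"
```

```text
t 13.53 pos [0.5617 0.0076 0.1862] shk-rel-axle mm [-32.3  -3.4  56.2] 
 ytool(shk) [ 0.572  0.11  -0.813] lean 35.6 head(shk) 10.9 ztool(shk) [ 0.049 -0.994 -0.1  ] xtool [-0.819  0.017 -0.574] 
 q [ 0.035 -0.104 -0.182  2.217  0.206  0.421 -2.082] F(shk) [10.9 -1.3  3.4] grip 0.0
 tip along 47.7 perp 5.9 y -1.5  L 35.1
 offset [ 0.006  -0.0001 -0.0014]
{-130: 65, -125: 14, -75: 210, -70: 471, -65: 6, -20: 107, -15: 653, -10: 72, 15: 311, 20: 117}
n 227 phase mod 60deg: 0.789 rad  conc 0.75 ymean 0.0026
[ 0  0  0  0  0  1  0  0  0  1 13 23  0  1  0  0 27 18  0  2 11 22 27  3
  0  0  0 11 27  2  0  0  0  3 33  2]
```

>>> move_arm(increments=[{"offset": [0.002,0,0],"yaw": 0,"jaw": 255},{"offset": [0.004,0,0],"yaw": 0,"jaw": 255},{"offset": [0.004,0,0],"yaw": 0,"jaw": 255}])

```text
clock: 13.88
position: [0.5603, 0.0079, 0.186]
ee_rot: [0.284, 0.686, -0.653, 0.151]
ft_force: [12.2, -4.4, 3.5]
grip_width: 0.001
```

```bash
python3 -c "
from h import *
go(48,0)
sleeve2(cloud(wrist())); c=cloud(manip.camera('side'));sleeve(c)"
```

```text
t 13.88 pos [0.5603 0.0079 0.186 ] shk-rel-axle mm [-33.7  -3.4  56. ] 
 ytool(shk) [ 0.576  0.111 -0.81 ] lean 35.9 head(shk) 10.9 ztool(shk) [ 0.05  -0.994 -0.101] xtool [-0.816  0.018 -0.578] 
 q [ 0.036 -0.109 -0.184  2.224  0.211  0.413 -2.089] F(shk) [12.8 -1.7  3.5] grip 0.0
 tip along 48.3 perp 5.0 y -1.5  L 35.4
 offset [ 0.005   0.0004 -0.0014]
{-130: 50, -125: 36, -75: 101, -70: 577, -65: 26, -20: 51, -15: 524, -10: 248, 15: 196, 20: 228}
n 229 phase mod 60deg: 0.809 rad  conc 0.77 ymean 0.0026
[ 0  0  0  0  0  1  0  0  0  0 11 30  0  0  0  0 20 26  0  1 10 17 33  4
  0  0  0  7 32  3  0  0  0  1 28  5]
```

>>> move_arm(increments=[{"offset": [0.004,0,0],"yaw": 0,"jaw": 255},{"offset": [0.007,0,0],"yaw": 0,"jaw": 255},{"offset": [0.007,0,0],"yaw": 0,"jaw": 255},{"offset": [0.007,0,0],"yaw": 0,"jaw": 255}])

```text
clock: 14.32
position: [0.5577, 0.0086, 0.1852]
ee_rot: [0.287, 0.685, -0.652, 0.153]
ft_force: [16.2, -6.1, 5.3]
grip_width: 0.004
```

```bash
python3 -c "
from h import *
go(48,0)
sleeve2(cloud(wrist())); c=cloud(manip.camera('side'));sleeve(c)"
```

```text
t 14.32 pos [0.5577 0.0086 0.1852] shk-rel-axle mm [-36.4  -3.3  55.2] 
 ytool(shk) [ 0.583  0.113 -0.805] lean 36.4 head(shk) 10.9 ztool(shk) [ 0.049 -0.993 -0.103] xtool [-0.811  0.02  -0.584] 
 q [ 0.038 -0.117 -0.188  2.237  0.22   0.401 -2.102] F(shk) [17.1 -2.5  5.3] grip 0.0
 tip along 49.2 perp 2.8 y -1.4  L 35.9
 offset [ 0.0029  0.0014 -0.0012]
{-130: 20, -125: 68, -120: 6, -75: 17, -70: 522, -65: 202, -20: 5, -15: 247, -10: 552, -5: 4, 20: 304, 25: 97, 165: 6, 170: 13}
n 224 phase mod 60deg: 0.841 rad  conc 0.75 ymean 0.0023
[ 0  0  0  0  0  1  0  0  0  0  7 28  5  0  0  0 16 27  1  0 10 11 30 13
  0  0  0  3 33  4  0  0  0  2 24  9]
```

>>> move_arm(increments=[{"offset": [0.004,0.001,0],"yaw": 0,"jaw": 255},{"offset": [0.008,0.001,0],"yaw": 0,"jaw": 255},{"offset": [0.008,0.001,0],"yaw": 0,"jaw": 255},{"offset": [0.008,0.001,0],"yaw": 0,"jaw": 255}])

```text
clock: 14.75
position: [0.5557, 0.0092, 0.1841]
ee_rot: [0.291, 0.684, -0.65, 0.157]
ft_force: [17.5, -8.9, 8.4]
grip_width: 0.002
```

```bash
python3 -c "
from h import *
go(48,0)
sleeve2(cloud(wrist())); c=cloud(manip.camera('side'));sleeve(c)"
```

```text
t 14.75 pos [0.5557 0.0092 0.1841] shk-rel-axle mm [-38.5  -3.1  54.1] 
 ytool(shk) [ 0.591  0.115 -0.798] lean 37.0 head(shk) 11.0 ztool(shk) [ 0.049 -0.993 -0.106] xtool [-0.805  0.023 -0.593] 
 q [ 0.04  -0.123 -0.194  2.25   0.233  0.385 -2.12 ] F(shk) [19.  -5.   8.4] grip 0.0
 tip along 49.5 perp 1.3 y -1.2  L 36.5
 offset [ 0.0013  0.0017 -0.001 ]
{-125: 73, -120: 9, -70: 248, -65: 509, -60: 6, -15: 113, -10: 602, -5: 76, 20: 255, 25: 151, 170: 29}
n 228 phase mod 60deg: 0.882 rad  conc 0.77 ymean 0.0026
[ 0  0  0  0  0  2  0  0  0  0  1 30 11  0  0  0  6 36  0  0  7 11 27 18
  0  0  0  1 29 13  0  0  0  0 16 20]
```

21 N at about 48 mm radius is some 15 N at the pin tip, and the sleeve is stiff. Letting go and backing out.

>>> move_arm(increments=[{"offset": [-0.006,0,0],"yaw": 0,"jaw": 255},{"offset": [-0.01,-0.005,0],"yaw": 0,"jaw": 255},{"offset": [-0.01,-0.035,0],"yaw": 0,"jaw": 255},{"offset": [-0.01,-0.07,0],"yaw": 0,"jaw": 255},{"offset": [0.01,-0.11,0],"yaw": 0,"jaw": 255},{"offset": [0.02,-0.13,0],"yaw": 0,"jaw": 255},{"offset": [0.02,-0.13,0],"yaw": 0,"jaw": 255}])

```text
clock: 15.43
position: [0.459, 0.0157, 0.2776]
ee_rot: [0.291, 0.684, -0.65, 0.158]
ft_force: [0.6, -0.1, 1.1]
grip_width: -0.0
```

```bash
python3 -c "
from h import *
st(); p=wrist(); save(p,'w3.png');c=cloud(p);sleeve(c)
p2=manip.camera('side'); c=cloud(p2);sleeve(c)
a=p['pixels'][20:260,130:530]; b=cv2.resize(p2['pixels'][150:290,220:400],(400,311))
cv2.imwrite('pics/fin.png',np.vstack([a,b])[...,::-1])"
```

```text
t 15.43 pos [0.459  0.0157 0.2776] shk-rel-axle mm [-134.4  -17.5  147.6] 
 ytool(shk) [ 0.592  0.115 -0.798] lean 37.1 head(shk) 11.0 ztool(shk) [ 0.051 -0.993 -0.106] xtool [-0.804  0.022 -0.594] 
 q [-0.01  -0.494 -0.173  2.301  0.072  0.694 -2.   ] F(shk) [0.6 0.  1.1] grip -0.0
n 1168 phase mod 60deg: 0.774 rad  conc 0.89 ymean -0.001
[  0   0   0   0   4  20   0   0   0   0 138  72   0   0   0   0 356   5
   0   0   0 129  95   0   0   0   0 109 187   0   0   0   0   0  52   1]
n 193 phase mod 60deg: 0.787 rad  conc 0.88 ymean 0.002
[ 0  0  0  0  0  0  0  0  0  1 19 19  0  0  0  1 33 10  0  0  0  7 27  1
  0  0  0 14 26  1  0  0  0  6 26  2]
```

View pics/fin.png

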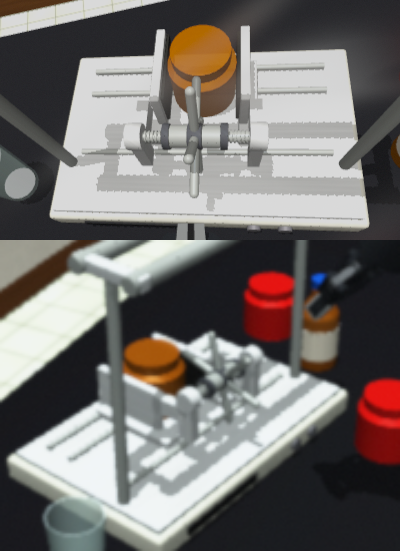

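Jar is upright between the jaws, and the bystanders are where they were. But the sleeve sprang back from about 2.97 to 2.88 rad when I let go quickly, close to the touch angle. I'll re-tighten once and release slowly, so friction holds as much grip as it can.

```bash
python3 -c "
from h import *
go(48,12)"
```

```text
t 15.53 pos [0.461  0.0152 0.2758] shk-rel-axle mm [-132.3  -17.5  145.8] 
 ytool(shk) [ 0.591  0.115 -0.799] lean 37.0 head(shk) 11.0 ztool(shk) [ 0.05  -0.993 -0.106] xtool [-0.805  0.022 -0.593] 
 q [-0.009 -0.486 -0.173  2.3    0.074  0.689 -2.001] F(shk) [ 0. -0. -0.] grip 0.0
 tip along 179.0 perp -19.6 y -15.6  L 36.5
 offset [-0.0316  0.1319 -0.0012]
```

>>> move_arm(increments=[{"offset": [-0.03,0.02,0],"yaw": 0,"jaw": 255},{"offset": [-0.032,0.06,0],"yaw": 0,"jaw": 255},{"offset": [-0.032,0.1,0],"yaw": 0,"jaw": 255},{"offset": [-0.032,0.125,-0.001],"yaw": 0,"jaw": 255},{"offset": [-0.031,0.132,-0.001],"yaw": 0,"jaw": 255},{"offset": [-0.028,0.132,-0.001],"yaw": 0,"jaw": 255},{"offset": [-0.025,0.132,-0.001],"yaw": 0,"jaw": 255},{"offset": [-0.022,0.133,-0.001],"yaw": 0,"jaw": 255},{"offset": [-0.019,0.134,-0.001],"yaw": 0,"jaw": 255},{"offset": [-0.019,0.134,-0.001],"yaw": 0,"jaw": 255}])

```text
clock: 16.37
position: [0.5601, 0.0097, 0.1839]
ee_rot: [0.294, 0.684, -0.649, 0.159]
ft_force: [11.3, -6.1, 9.3]
grip_width: 0.001
```

>>> move_arm(increments=[{"offset": [0.004,0,0],"yaw": 0,"jaw": 255},{"offset": [0.007,0,0],"yaw": 0,"jaw": 255},{"offset": [0.007,0,0],"yaw": 0,"jaw": 255},{"offset": [0.007,0,0],"yaw": 0,"jaw": 255}])

```text
clock: 16.7
position: [0.5586, 0.0103, 0.184]
ee_rot: [0.297, 0.683, -0.647, 0.162]
ft_force: [17.0, -6.2, 7.4]
grip_width: 0.002
```

```bash
python3 -c "
from h import *
go(48,0)
c=cloud(manip.camera('side'));sleeve(c)"
```

```text
t 16.70 pos [0.5586 0.0103 0.184 ] shk-rel-axle mm [-36.   -1.4  54. ] 
 ytool(shk) [ 0.605  0.118 -0.787] lean 38.0 head(shk) 11.0 ztool(shk) [ 0.05  -0.993 -0.11 ] xtool [-0.795  0.027 -0.606] 
 q [ 0.057 -0.121 -0.214  2.257  0.255  0.359 -2.147] F(shk) [17.9 -2.4  7.4] grip 0.0
 tip along 47.8 perp 4.4 y 0.6  L 37.5
 offset [ 0.0044 -0.0002  0.0007]
n 226 phase mod 60deg: 0.848 rad  conc 0.75 ymean 0.0028
[ 1  0  0  0  0  1  0  0  0  0  3 34  1  0  0  0 11 32  0  0 10 15 30 10
  0  0  0  2 29 11  0  0  0  0 26 10]
```

>>> move_arm(increments=[{"offset": [0.006,0.001,0],"yaw": 0,"jaw": 255},{"offset": [0.01,0.001,0],"yaw": 0,"jaw": 255},{"offset": [0.01,0.001,0],"yaw": 0,"jaw": 255},{"offset": [0.01,0.001,0],"yaw": 0,"jaw": 255}])

```text
clock: 17.08
position: [0.5566, 0.0112, 0.1829]
ee_rot: [0.302, 0.682, -0.645, 0.166]
ft_force: [21.8, -8.8, 8.8]
grip_width: 0.004
```

>>> move_arm(increments=[{"offset": [0.0065,0,0],"yaw": 0,"jaw": 255},{"offset": [0.0055,0,0],"yaw": 0,"jaw": 255},{"offset": [0.0045,0,0],"yaw": 0,"jaw": 255},{"offset": [0.0035,0,0],"yaw": 0,"jaw": 255},{"offset": [0.0025,0,0],"yaw": 0,"jaw": 255},{"offset": [0.0015,0,0],"yaw": 0,"jaw": 255},{"offset": [0.0005,0,0],"yaw": 0,"jaw": 255},{"offset": [-0.0005,0,0],"yaw": 0,"jaw": 255},{"offset": [-0.0015,0,0],"yaw": 0,"jaw": 255},{"offset": [-0.0025,0,0],"yaw": 0,"jaw": 255}])

```text
clock: 17.92
position: [0.5599, 0.0109, 0.1862]
ee_rot: [0.303, 0.682, -0.644, 0.167]
ft_force: [0.5, -0.6, 7.6]
grip_width: -0.001
```

```bash
python3 -c "
from h import *
go(48,12)
c=cloud(manip.camera('side'));sleeve(c)"
```

```text
t 17.92 pos [0.5599 0.0109 0.1862] shk-rel-axle mm [-34.7  -0.5  56.2] 
 ytool(shk) [ 0.617  0.122 -0.778] lean 39.0 head(shk) 11.1 ztool(shk) [ 0.051 -0.992 -0.115] xtool [-0.785  0.031 -0.618] 
 q [ 0.062 -0.126 -0.22   2.263  0.27   0.342 -2.165] F(shk) [ 0.6 -0.4  7.6] grip -0.0
 tip along 48.8 perp 7.7 y 1.5  L 38.4
 offset [-0.0043  0.0006  0.0015]
n 227 phase mod 60deg: 0.820 rad  conc 0.78 ymean 0.0026
[ 0  0  0  0  0  1  0  0  0  0  7 33  2  0  0  0 22 23  0  0 11 15 32  6
  0  0  0  5 31  4  0  0  0  1 29  5]
```

>>> move_arm(increments=[{"offset": [-0.001,0,0],"yaw": 0,"jaw": 255},{"offset": [-0.002,0,0],"yaw": 0,"jaw": 255},{"offset": [-0.004,0,0],"yaw": 0,"jaw": 255},{"offset": [-0.006,-0.002,0],"yaw": 0,"jaw": 255},{"offset": [-0.006,-0.025,0],"yaw": 0,"jaw": 255},{"offset": [-0.006,-0.06,0],"yaw": 0,"jaw": 255},{"offset": [0.01,-0.1,0],"yaw": 0,"jaw": 255},{"offset": [0.02,-0.13,0],"yaw": 0,"jaw": 255},{"offset": [0.02,-0.13,0],"yaw": 0,"jaw": 255}])

```text
clock: 18.72
position: [0.4606, 0.0171, 0.2713]
ee_rot: [0.299, 0.683, -0.646, 0.163]
ft_force: [-0.6, -0.4, -0.8]
grip_width: -0.003
```

```bash
python3 -c "
from h import *
st(); p=wrist(); c=cloud(p);sleeve(c);sleeve2(c)
p2=manip.camera('side'); c=cloud(p2);sleeve(c)
x=p['pixels'][20:260,130:530]; y=cv2.resize(p2['pixels'][150:290,220:400],(400,311),interpolation=2)
cv2.imwrite('pics/fin2.png',np.vstack([x,y])[...,::-1])"
```

```text
t 18.72 pos [0.4606 0.0171 0.2713] shk-rel-axle mm [-133.2  -15.8  141.3] 
 ytool(shk) [ 0.609  0.12  -0.784] lean 38.3 head(shk) 11.2 ztool(shk) [ 0.05  -0.992 -0.113] xtool [-0.792  0.029 -0.61 ] 
 q [-0.01  -0.497 -0.18   2.326  0.081  0.652 -2.02 ] F(shk) [-0.5 -0.5 -0.8] grip -0.0
n 1176 phase mod 60deg: 0.772 rad  conc 0.89 ymean -0.001
[  0   0   0   0   3  17   0   0   0   0 134  67   0   0   0   0 364   9
   0   0   0 129  99   0   0   0   0  99 201   0   0   0   0   0  54   0]
{-130: 16, -75: 132, -70: 67, -20: 73, -15: 291, -10: 9, 30: 26, 35: 103, 40: 86, 45: 13, 95: 96, 100: 197, 105: 4, 160: 25, 165: 29}
n 202 phase mod 60deg: 0.794 rad  conc 0.87 ymean 0.0022
[ 0  0  0  0  0  0  0  0  0  0 17 23  0  0  0  1 31 14  0  0  0  6 28  1
  0  0  0 13 28  2  0  0  0  8 27  3]
```

View pics/fin2.png

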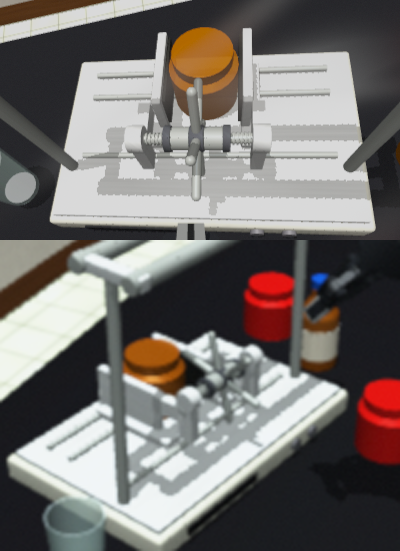

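The sleeve settles at the same angle both times, 2.87 to 2.89, above its free 2.85. That is the elastic grip that friction holds. The jar stands between both faces and the robot is clear.

```bash
python3 -c "
from h import *
manip.hand_in()"
```

```text
the job is handed in; nothing more can be done
```

The turnbuckle is tightened and both jaws are drawn in on the jar. I handed the job in at about 19 s of the 54 s allowed, with the gripper clear of everything.

- **How it was done:** I leaned the tool about 36° and came in under the rails with the fingers shut. Two full pin strokes took the sleeve from about 0.94 to 2.85 rad. I then pressed it tight twice, to about 21 N and then 25 N at roughly 48 mm from the axis (about 15 and 18 N at a pin tip). I released slowly the second time.
- **Last checks:** the wrist and side views show the jar upright between both jaw faces. The bystanders they show looked undisturbed. Force on the tool was about 0 N.
- **What disagreed:** under load the sleeve read about 2.95–2.98 rad, but it springs back to about 2.87–2.89 each time the pin is released. That is only slightly past its free angle of 2.85. I take this as the elastic grip that the sleeve's friction can hold, but I did not measure the clamping force itself.
- **Wrist force:** it read about 57 N for a moment while I was tilting the arm in free air, well under the 120 N limit.

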